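Clear the craft board clamp and hold its cam lever open

TASK

Clear the dark work board of the board clamp: stand both wooden knob-handled stamps in the low metal tray and the paint jar in the taller wooden crate, all upright. Then take the black cross handle of the clamp's cam lever, swing the lever up until it stands straight up, where the clamp bar is lifted highest, and finish while still holding it there in the gripper (a spring would pull it back). Leave the spray bottle, the tape roll and the paint scraper where they are.

Things in the scene. Friction and masses are not known exactly. Their poses are not given: they have to be found in the camera images.
- press: Board clamp, fixed. Dark wooden board 255 x 270 x 12 mm lying from x = -210 to 45 mm, y = +-135 mm. Origin: on the table under the middle of the clamp bar; z up; the board's free part lies towards -x. The clamp bar (aluminium, along y, 30 mm wide, top 79 mm above the table when down) slides on two steel posts 115 mm high at y = +-115 mm. The cam lever stands beyond the +y edge.
- cam_lever (a joint): Angle of the cam lever. 0: rest, leaning towards the press's -x (robot's side), 1.2 rad from upright; grows as the handle swings up and over towards +x. 1.2: straight up, the bar's highest lift; past that the bar sinks again; stop at 1.7. A return spring needs about 2 to 5 N at the handle and pulls the lever back to 0 when let go.
- lever_handle: Black round cross handle at the lever's end, 16 mm in diameter, 68 mm long, parallel to the press's y, on the lever's outer (+y) side; can be pinched from above. Origin: on its axis at its middle, 130 mm from the pivot. Height of origin: 82 mm at rest (121 mm before the pivot), 165 mm when upright. It is a sleeve that turns freely on its own axis, so the gripper can keep pointing down.
- lever_pivot (a point): Point on the cam lever's horizontal pivot axis (parallel to the press's y), level with the middle of the cross handle: x = 0, y = 197 mm, z = 35 mm in the press's frame. The steel lever arm, 12 mm thick, moves in the plane y = 161 mm of the press; the handle reaches from 163 to 231 mm.
- clamp_bar (a joint): Lift of the clamp bar in m: 0 down on the board, about 0.0115 at its highest, when the lever stands upright. It is moved by the cam alone.
- stamp_a: Rubber stamp: wooden block 45 x 35 mm, 21 mm high, with a round turned wooden knob on top; total height 65 mm. The knob is 24 mm in diameter between 30 and 62 mm above the underside, above a short 16 mm neck. Origin: centre of the underside; z up. Stands on the board at the start. 42 to 84 g.
- stamp_b: A second rubber stamp of the same make and size; same frame.
- jar: Closed paint jar, white with a black lid, round, 45 mm in diameter, 50 mm high. Origin: centre of the underside; z up. Stands on the board at the start. 70 to 140 g.
- tray: Low metal tray for the stamps, fixed to the table: outside 120 (x) x 180 (y) x 22 mm high, walls and floor 4 mm. Origin: centre of the underside, on the table.
- crate: Wooden crate for the jar, fixed to the table: outside 120 (x) x 140 (y) x 40 mm high, walls and floor 5 mm. Origin: centre of the underside, on the table.
- spray: Bystander: glass spray bottle, 44 mm in diameter, 142 mm high, standing; origin: centre of the underside. Leave alone.
- tape: Bystander: roll of paper tape, 90 mm in diameter, 22 mm high, lying flat; origin: centre of the underside. Leave alone.
- knife: Bystander: paint scraper with a black handle and a broad flat blade, 190 mm long, lying flat along its own x axis; origin: on the underside. Leave alone.

How it is judged:
By the outcome, as a careful person would: the job done as asked, in the order asked, and still so for the second after the job is handed in, while the arm keeps its last pose, push and grip.
It also fails if it takes over 72 s, if anything falls off the work surface, if the arm or the gripper's body presses on something with over 40 N, if the wrist force passes 120 N, or if a joint passes its speed limit or range.

ROBOT

A 6-joint arm with a two-finger parallel gripper is mounted at the origin on the work surface. World frame = base frame: x ahead of the robot, y to its left, z up, the work surface at z = 0. Lengths are in m, angles in rad, forces in N, time in s.
With the tool pointing down it reaches from about 0.25 to 0.775 m from the base axis. Payload 4 kg.
Tool frame: the origin (TCP) lies at the centre of the arm's flange, where the gripper is bolted on; the fingertips stand 199 mm ahead of it and the grasp point (between the pads) lies 180 mm ahead of it; z points along the fingers, y is the line along which they close (so a half turn about z gives the same grasp; the last joint's range is limited). The gripper opens to 94 mm and grips with 3 to 60 N. Pads are 16 mm wide; open, the fingers measure 119 mm over their backs; the gripper's body (75 mm by 177 mm) begins 78 mm behind the grasp point.
Start: joints at [-1.319, 0.087, 1.371, -0, 1.684, -0.103], TCP at [0.191, -0.516, 0.405] pointing down, gripper open.
Joint ranges: [-3.1, 3.1], [-0.76, 2.03], [0.27, 2.55], [-1.08, 4.22], [0.17, 2.65], [-2.57, 2.57]. Speed limits (rad/s): [2.79, 2.79, 3.14, 3.14, 3.14, 3.14].

INTERFACE

Orientations are given as [roll, pitch, yaw] about the fixed x, y, z axes, in that order (R = Rz(yaw) Ry(pitch) Rx(roll)).
In Python, from bench import robot, eyes, models gives the robot as it stands.
- The arm moves only by the tool step_arm, never from a script. Its argument "commands" is a list that holds one entry, the list of rows, each a list of 7 numbers: the shift along the tool's x, y, z in mm, then the turn, a rotation vector about the tool's x, y, z in rad, then the finger opening in mm, from 0 to 94. In form: [[[tx, ty, tz, wx, wy, wz, gripper], ...]]. A call has 1 to 20 rows; each row shifts and turns the commanded pose from where the row before left it, along the tool's axes as they then stand; what a row does not reach is not made up. A row lasts 1/8 s, in which the tool goes at most 62.5 mm and 10.7 degrees, less where a joint would pass 70% of its speed; a pose out of reach is approached as far as the arm can. A call is refused whole if a number of a shift passes 62.5 or a number of a turn 0.188, either way. A call with a gripper value outside its range is refused whole. The fingers move at their own pace and stop on an object; the grip force is fixed at half the most. Time passes only in rows, so rows that do not move let the fingers close. It gives the time, the measured TCP pose, the force, the opening and the grip force at its end, in the units of the state.
- robot.get_obs(): the state, without advancing time (a new reading comes with each control period).
- eyes.snapshot(name): name is "scene" or "side" or "wrist"; returns a dict with "color" (420x560x3 uint8, red, green, blue), "camera_matrix" (3x3 intrinsics, pixels), "eye" and "rotation" of the camera in the world; the wrist camera has in their place "tool_from_camera" (4x4, takes a point from camera to tool coordinates, whose origin is the TCP and whose axes are the flange's). Camera axes: x right, y up, looking along -z (the intrinsics and any distortion apply to the point x, -y, -z); pixel columns grow to the right and rows downward; lengths in m; the calibration is good to about 2 mm. A picture is of the moment at which its call begins: read the wrist's pose just before it. There is no depth.
- robot.close_job(): hands the job in; it is judged then, once.
Trained networks look in a picture, given as the dict that the camera call returned (one of the last four; its "shot" number tells which), for a name from the list of things; names that differ only in an ending like _2 or _b are one class to them, and where a whole thing is asked for, a point or a joint stands for the part that bears it (a point fixed in the world has none). Each returns a list of dicts, best first, with "confidence" (0 to 1); they miss things now and then, are a little off and sometimes report something else, mostly with a low value. They report only what shows in the picture. A call takes as long as a camera call.
- models.masks_of(picture, query): "mask" (420x560 bool, what is visible of it) and "xy" ([column, row] in pixels, amid what is visible of it).
- models.tip_of(picture, query): "xy" ([column, row] in pixels: a listed point, or the origin of a listed thing).
The state is a dict: "time": time; "joint_positions": joint angles; "qvel": joint speeds; "joint_torque": joint torques, N m; "tool_pos": TCP position; "ee_rot": TCP orientation; "wrist_force": force on the tool from outside, world axes, zero at the start; "wrist_torque": the same for the moment, N m; "width": finger opening in m; "finger_force": force on a finger pad.
Only numpy, scipy, OpenCV 4.12 (cv2) and the standard library are available. Lean on these libraries where they do the work, as an engineer would, in place of code of your own. Each camera call takes 0.05 s, during which the arm holds its last target. There are 200 camera calls.

## Working session

There is one attempt and no reset: what is moved stays moved. The work goes in short steps, Python scripts to look and compute and a tool call to move; the robot and the scene stay as the last step left them, time stands still between calls to the robot, and variables do not carry over. Pictures are saved under pics/ and viewed, at most 10 in all, crops included, and the job is handed in when it is done.

Besides the shell and the picture viewer there is one more tool, called as name([rows], argument=value, ...), one row to a line, values as JSON. step_arm: Moves the arm, as the interface text tells. Its arguments: {"type":"object","properties":{"commands":{"type":"array"}},"required":["commands"]}

```bash
ls; mkdir -p pics; cat > h.py <<'E'
import numpy as np, cv2
from bench import robot, eyes, models
from scipy.spatial.transform import Rotation as R
def cam(p, obs=None):
    K=np.array(p["camera_matrix"])
    if "eye" in p: return K,np.array(p["eye"]),np.array(p["rotation"])
    T=np.array(p["tool_from_camera"]); Rt=R.from_euler('xyz',obs["ee_rot"]).as_matrix()
    return K,Rt@T[:3,3]+np.array(obs["tool_pos"]),Rt@T[:3,:3]
def ray(c,xy):
    K,e,Rc=c; d=np.linalg.inv(K)@[xy[0],xy[1],1]; d=Rc@[d[0],-d[1],-d[2]]
    return e,d/np.linalg.norm(d)
def onz(c,xy,z):
    e,d=ray(c,xy); return e+d*(z-e[2])/d[2]
def proj(c,P):
    K,e,Rc=c; q=Rc.T@(np.array(P)-e); u=K@[q[0],-q[1],-q[2]]; return u[:2]/u[2]
def tri(rays):
    A=0;b=0
    for e,d in rays:
        M=np.eye(3)-np.outer(d,d);A=A+M;b=b+M@e
    X=np.linalg.solve(A,b)
    return X,[float(np.linalg.norm((np.eye(3)-np.outer(d,d))@(X-e)))*1e3 for e,d in rays]
E
python3 - <<'E'
from h import *
o=robot.get_obs();print(o["tool_pos"],o["ee_rot"],o["time"])
P={n:eyes.snapshot(n) for n in("scene","side","wrist")}
print([k for k in P["scene"]])
cv2.imwrite("pics/a.png",cv2.cvtColor(cv2.resize(np.vstack([P["scene"]["color"]]),(784,588)),cv2.COLOR_RGB2BGR))
cv2.imwrite("pics/b.png",cv2.cvtColor(cv2.resize(P["side"]["color"],(784,588)),cv2.COLOR_RGB2BGR))
cv2.imwrite("pics/w.png",cv2.cvtColor(P["wrist"]["color"],cv2.COLOR_RGB2BGR))
for n in P:
    c=cam(P[n],o);print(n,np.round(c[1],3))
    for q in("press","lever_handle","lever_pivot","stamp_a","jar","tray","crate","spray","tape","knife"):
        r=models.tip_of(P[n],q)
        print(n,q,[(np.round(x["xy"]).tolist(),round(x["confidence"],2),np.round(onz(c,x["xy"],0.012 if q in("stamp_a","jar") else {"lever_handle":.082,"lever_pivot":.035}.get(q,0))[:2],3).tolist()) for x in r[:3]])
E
```

```text
pics
[ 0.1910366  -0.51564326  0.40348832] [-3.13937797e+00 -2.27602983e-04  3.54798139e-01] 0.0
['color', 'camera_matrix', 'eye', 'rotation', 'shot']
scene [ 1.276 -0.704  0.826]Traceback (most recent call last):
  File "<stdin>", line 12, in <module>
  File "h.py", line 13, in onz
    e,d=ray(c,xy); return e+d*(z-e[2])/d[2]
                                       ~^^^
IndexError: invalid index to scalar variable.
```

```bash
python3 - <<'E'
from h import *
p=eyes.snapshot("scene");print(p["rotation"],p["camera_matrix"],eyes.snapshot("wrist")["tool_from_camera"])
E
```

```text
[0.87553456 0.00529066 0.8357203 ] [[389.38232219   0.         277.92753763]
 [  0.         389.38232219 214.37507277]
 [  0.           0.           1.        ]] [[-6.84905171e-04  9.73228147e-01  2.29840174e-01  6.62339544e-02]
 [ 9.99998403e-01  2.87187608e-04  1.76385619e-03 -1.88131252e-03]
 [ 1.65062724e-03  2.29841015e-01 -9.73226789e-01  2.11967233e-02]
 [ 0.00000000e+00  0.00000000e+00  0.00000000e+00  1.00000000e+00]]
```

View pics/a.png

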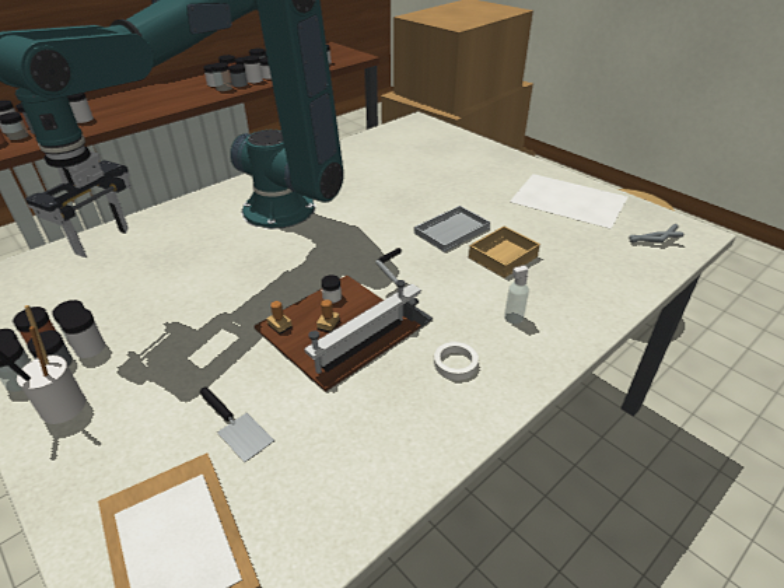

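View pics/b.png

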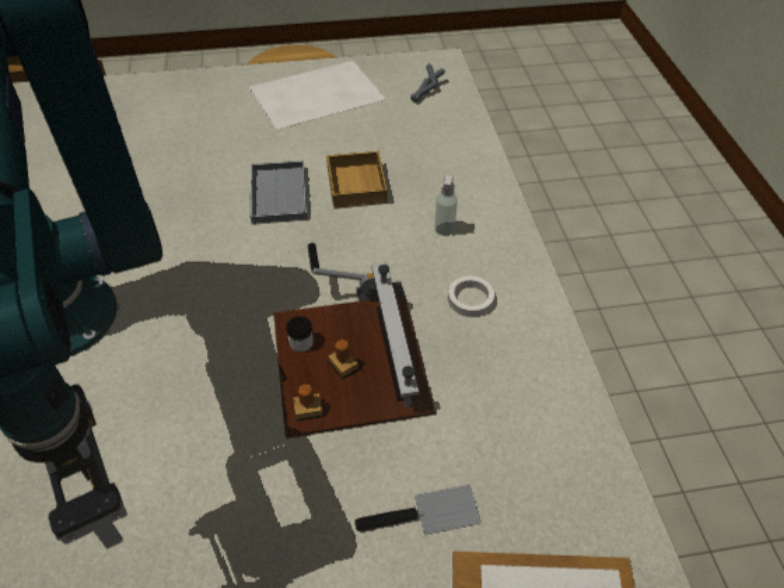

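Both views (784 px wide) show the board with a jar (scene 331,290; side 300,333) and two stamps (side 307,402 and 343,358). The lever handle is at side 313,256, the tray at 279,190 and the crate at 357,178. The camera rotation is given as Euler angles, so I'll convert it.

```bash
sed -i 's/np.array(p\["rotation"\])$/R.from_euler("xyz",p["rotation"]).as_matrix()/' h.py
cat >> h.py <<'E'
def corners(c,q,names=None): pass
E
sed -i '$d' h.py
python3 - <<'E'
from h import *
o=robot.get_obs()
P={n:eyes.snapshot(n) for n in("scene","side")}
C={n:cam(P[n]) for n in P}
for q in("press","lever_handle","lever_pivot","stamp_a","jar","tray","crate","spray","tape","knife"):
    t={n:[x for x in models.tip_of(P[n],q) if x["confidence"]>.3][:3] for n in P}
    for a in t["scene"]:
        for b in t["side"]:
            X,r=tri([ray(C["scene"],a["xy"]),ray(C["side"],b["xy"])])
            print(q,round(a["confidence"],2),round(b["confidence"],2),np.round(X,4),round(r[0],1))
# tape/knife/press orientation: mask of side projected to a plane -> minAreaRect
def rect(n,q,z,k=0):
    m=models.masks_of(P[n],q)
    if not m: print(n,q,"none");return
    ys,xs=np.nonzero(m[k]["mask"]); pts=np.array([onz(C[n],(x,y),z)[:2] for x,y in zip(xs,ys)],np.float32)*1000
    (c,s,a)=cv2.minAreaRect(pts);print(n,q,np.round(c),np.round(s),round(a,1),m[k]["confidence"])
for n in P:
    for q,z in(("press",.0),("tray",.022),("crate",.04)): rect(n,q,z)
E
```

```text
press 0.71 0.65 [ 0.619  -0.1966  0.0019] 1.4
lever_handle 0.43 0.51 [4.835e-01 1.000e-04 8.240e-02] 2.0
lever_pivot 0.85 0.98 [ 0.6146 -0.0095  0.0495] 2.6
stamp_a 0.68 0.86 [ 0.5191 -0.3006  0.1046] 28.3
stamp_a 0.55 0.86 [ 0.5185 -0.2048  0.0158] 2.7
jar 0.47 0.92 [ 0.4498 -0.1403  0.0131] 3.7
tray 0.89 0.8 [ 0.4306  0.2803 -0.0005] 4.6
crate 0.83 0.93 [ 0.603   0.2983 -0.0057] 7.0
spray 0.59 0.97 [0.7771 0.124  0.0019] 3.3
tape 0.68 0.9 [ 0.7875 -0.078  -0.0108] 0.4
knife 0.86 0.93 [ 0.5904 -0.5016 -0.0039] 4.4
scene press [ 523. -106.] [265. 448.] 1.3 0.94
scene tray [440. 274.] [203. 140.] 89.7 0.97
scene crate [621. 268.] [149. 184.] 0.1 0.65
side press [ 529. -104.] [259. 456.] 0.9 0.84
side tray none
side crate [603. 272.] [182. 124.] 89.4 0.75
```

step_arm([
  [[0,0,0,0,0,0.178,94],[0,0,0,0,0,0.177,94],[35,-36,0,0,0,0,94],[35,-36,0,0,0,0,94],[35,-36,0,0,0,0,94],[35,-36,0,0,0,0,94],[35,-36,0,0,0,0,94],[35,-36,0,0,0,0,94],[35,-36,0,0,0,0,94],[35,-36,0,0,0,0,94],[35,-36,0,0,0,0,94],[35,-36,0,0,0,0,94],[0,0,0,0,0,0,94],[0,0,0,0,0,0,94]],
])

```text
time: 3.45
tool_pos: [0.541, -0.1559, 0.4045]
ee_rot: [3.141, 0.001, 0.0]
wrist_force: [0.5, -0.8, -0.2]
width: 0.0943
finger_force: 0.0
```

```bash
python3 - <<'E'
from h import *
o=robot.get_obs();print(o["tool_pos"],o["ee_rot"],o["time"],np.abs(o["qvel"]).max())
p=eyes.snapshot("wrist");c=cam(p,o)
im=p["color"].copy()
for q,z in(("press",0),("lever_handle",.082),("lever_pivot",.035),("stamp_a",.012),("jar",.012)):
    for x in models.tip_of(p,q)[:3]: print("tip",q,round(x["confidence"],2),np.round(x["xy"],1),np.round(onz(c,x["xy"],z),4)); cv2.circle(im,tuple(int(v) for v in x["xy"]),3,(0,255,0),-1)
for q in("stamp_a","jar","lever_handle"):
    for x in models.masks_of(p,q)[:3]: print("mask",q,round(x["confidence"],2),np.round(x["xy"],1),x["mask"].sum())
np.save("w1.npy",{"c":c},allow_pickle=True)
cv2.imwrite("pics/w1.png",cv2.cvtColor(cv2.resize(im,(784,588)),cv2.COLOR_RGB2BGR))
E
```

```text
[ 0.54099922 -0.15593064  0.40452317] [3.14108747e+00 7.25469093e-04 1.10758555e-04] 3.45 0.02602453758148471
tip press 0.63 [307.6 122.3] [ 0.6147 -0.1891  0.    ]
tip lever_handle 0.83 [119.2 253.8] [0.4857 0.0042 0.082 ]
tip stamp_a 0.87 [318.1 205.2] [ 0.5191 -0.2025  0.012 ]
tip jar 0.82 [268.7 262.4] [ 0.4462 -0.1433  0.012 ]
mask stamp_a 0.95 [322.2 209.4] 1434
mask jar 0.95 [266.4 271.9] 1710
mask jar 0.29 [206.4   0. ] 73
mask lever_handle 0.9 [117.  251.8] 1073
mask lever_handle 0.6 [208.8   0. ] 86
```

View pics/w1.png

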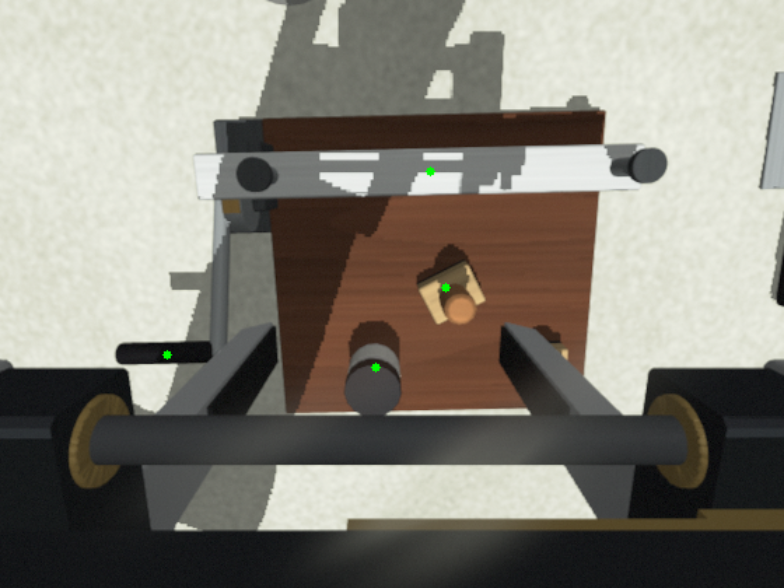

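The wrist view (784 px wide) shows the jar at 375,370, one stamp at 455,295 and the handle at 165,354. The second stamp is hidden behind the right finger at about 560,350. I'll take a second wrist view further back.

step_arm([
  [[-25,23,10,0,0,0,94],[-25,23,10,0,0,0,94],[-25,23,10,0,0,0,94],[-25,23,10,0,0,0,94],[0,0,0,0,0,0,94],[0,0,0,0,0,0,94]],
])

```text
time: 4.65
tool_pos: [0.4414, -0.2477, 0.3651]
ee_rot: [3.142, -0.001, -0.0]
wrist_force: [-0.1, 0.6, 0.5]
width: 0.0937
finger_force: 0.0
```

```bash
python3 - <<'E'
from h import *
c1=np.load("w1.npy",allow_pickle=True).item()["c"]
o=robot.get_obs();print(o["tool_pos"],o["ee_rot"],o["time"])
p=eyes.snapshot("wrist");c=cam(p,o)
im=p["color"].copy()
w1={"press":(307.6,122.3),"lever_handle":(119.2,253.8),"stamp_a":(318.1,205.2),"jar":(268.7,262.4)}
for q,z in(("press",0),("lever_handle",.082),("lever_pivot",.035),("stamp_a",.012),("jar",.012)):
    for x in models.tip_of(p,q)[:3]:
        print("tip",q,round(x["confidence"],2),np.round(x["xy"],1),np.round(onz(c,x["xy"],z),4), tri([ray(c1,w1[q]),ray(c,x["xy"])]) if q in w1 else""); cv2.circle(im,tuple(int(v) for v in x["xy"]),2,(0,255,0),-1)
for q in("stamp_a","jar"):
    for x in models.masks_of(p,q)[:3]: print("mask",q,round(x["confidence"],2),np.round(x["xy"],1),x["mask"].sum())
cv2.imwrite("pics/w2.png",cv2.cvtColor(cv2.resize(im,(784,588)),cv2.COLOR_RGB2BGR))
np.save("w2.npy",{"c":c},allow_pickle=True)
E
```

```text
[ 0.44141732 -0.24766796  0.36513014] [ 3.14158796e+00 -1.15739569e-03 -4.26318986e-04] 4.65
tip press 0.84 [220.   17.1] [ 0.6136 -0.1904  0.    ] (array([ 0.61485329, -0.18956333, -0.00443144]), [0.10268110765877005, 0.10268110765868947])
tip stamp_a 0.79 [315.8 187.8] [ 0.4482 -0.286   0.012 ] (array([ 0.19712358, -0.41783798, -1.37544469]), [35.33286377654969, 35.332863776549736])
tip jar 0.89 [178.4 186.4] [ 0.4498 -0.142   0.012 ] (array([ 0.45068891, -0.14413448,  0.02079133]), [0.812989052282277, 0.8129890522822792])
mask stamp_a 0.8 [320.3 190.2] 1730
mask stamp_a 0.56 [236.3 117.7] 1899
mask jar 0.88 [169.4 193.7] 2510
```

View pics/w2.png

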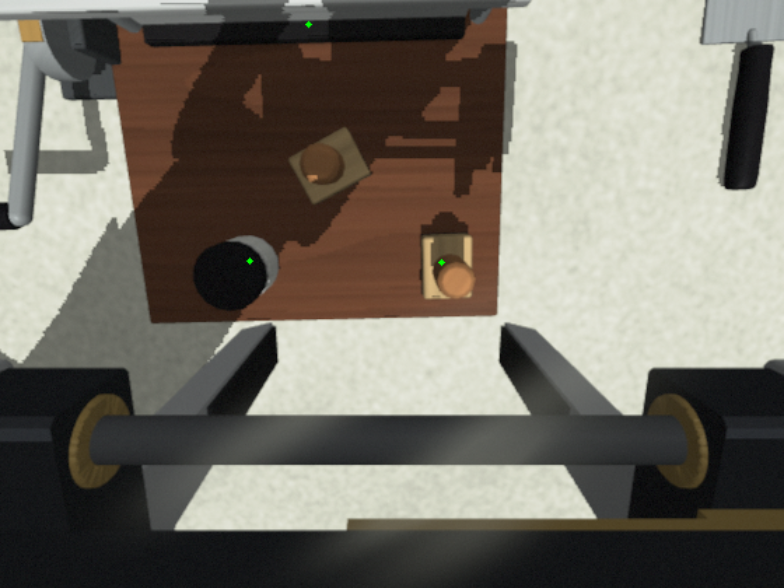

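```bash
python3 - <<'E'
from h import *
c1=np.load("w1.npy",allow_pickle=True).item()["c"];c2=np.load("w2.npy",allow_pickle=True).item()["c"]
s=cam(eyes.snapshot("side"));k=1/1.4
T=lambda *a:print(*[np.round(v,4) for v in tri([ray(c,np.array(x)*k) for c,x in a])])
print("knob a");T((c1,(460,309)),(c2,(321,163)),(s,(342,346)))
print(onz(c1,np.array((460,309))*k,.072),onz(c2,np.array((321,163))*k,.072))
print("knob b");T((c2,(456,280)),(s,(306,391)));print(onz(c2,np.array((456,280))*k,.072))
print("jar lid");T((c1,(373,390)),(c2,(231,275)),(s,(300,325)));print(onz(c1,np.array((373,388))*k,.062),onz(c2,np.array((231,275))*k,.062))
a,b=[onz(c2,np.array(x)*k,.012) for x in((152,322),(497,315))];print("front edge",a,b,np.arctan2(-(a-b)[0],(a-b)[1]))
h=[onz(c1,np.array(x)*k,.082) for x in((118,352),(211,352),(164,353))];print("handle",h)
E
```

```text
knob a
[ 0.5179 -0.2064  0.0693] [1.4307 0.3578 1.306 ]
[ 0.51718227 -0.20573051  0.072     ] [ 0.51801196 -0.20653844  0.072     ]
knob b
[ 0.4487 -0.2886  0.0679] [1.4739 1.4739]
[ 0.4480984  -0.28765819  0.072     ]
jar lid
[ 0.4496 -0.1434  0.0619] [1.3614 1.4535 0.9564]
[ 0.45063285 -0.14224258  0.062     ] [ 0.44930745 -0.1449749   0.062     ]
front edge [ 0.40202464 -0.0628972   0.012     ] [ 0.40752702 -0.32929652  0.012     ] 0.020651717931853077
handle [array([0.48819675, 0.03878173, 0.082     ]), array([ 0.48819678, -0.02763303,  0.082     ]), array([0.48743727, 0.00601399, 0.082     ])]
```

step_arm([
  [[7,40,0,0,0,0,60],[0,0,45,0,0,0,56],[0,0,45,0,0,0,56],[0,0,25,0,0,0,56],[0,0,10,0,0,0,56],[0,0,0,0,0,0,56],[0,0,0,0,0,0,56],[0,0,0,0,0,0,10],[0,0,0,0,0,0,10],[0,0,0,0,0,0,10],[0,0,0,0,0,0,10],[0,0,0,0,0,0,10]],
])

```text
time: 6.6
tool_pos: [0.4481, -0.2879, 0.2399]
ee_rot: [3.141, -0.0, -0.0]
wrist_force: [-0.2, 0.7, 0.8]
width: 0.0233
finger_force: 30.0
```

step_arm([
  [[0,0,-25,0,0,0,10],[0,0,-50,0,0,0,10],[0,0,-50,0,0,0,10],[-2,-50,0,0,0,0,10],[-2,-50,0,0,0,0,10],[-2,-50,0,0,0,0,10],[-2,-50,0,0,0,0,10],[-2,-50,0,0,0,0,10],[-2,-50,0,0,0,0,10],[-2,-50,0,0,0,0,10],[-2,-50,0,0,0,0,10],[-2,-50,0,0,0,0,10],[0,-50,0,0,0,0,10],[0,-23,0,0,0,0,10],[0,0,0,0,0,0,10],[0,0,0,0,0,0,10]],
])

```text
time: 8.6
tool_pos: [0.4302, 0.2346, 0.3644]
ee_rot: [3.141, 0.0, -0.001]
wrist_force: [1.1, 0.4, -0.5]
width: 0.0233
finger_force: 30.0
```

```bash
python3 - <<'E'
from h import *
o=robot.get_obs();print(o["tool_pos"],o["ee_rot"],o["time"],o["width"])
p=eyes.snapshot("wrist");c=cam(p,o);np.save("w3.npy",{"c":c},allow_pickle=True)
im=p["color"].copy()
for q in("tray","crate"):
    for x in models.tip_of(p,q)[:2]:
        print("tip",q,round(x["confidence"],2),np.round(x["xy"],1),np.round(onz(c,x["xy"],0),4)); cv2.circle(im,tuple(int(v) for v in x["xy"]),2,(0,255,0),-1)
cv2.imwrite("pics/w3.png",cv2.cvtColor(cv2.resize(im,(784,588)),cv2.COLOR_RGB2BGR))
E
```

```text
[0.43020973 0.23461063 0.36438476] [ 3.14062101e+00  4.64293594e-04 -6.03880754e-04] 8.6 0.02327018717273475
tip tray 0.57 [225.7 192.6] [0.4292 0.2924 0.    ]
tip crate 0.7 [215.4  13.2] [0.6048 0.2956 0.    ]
```

View pics/w3.png

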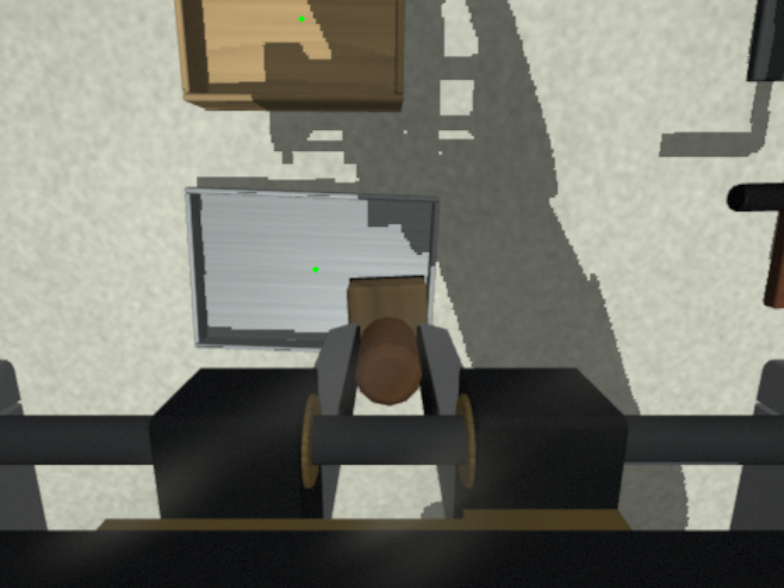

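The tray rim corners are at about (187,189), (438,198) and (196,346) in this view. The crate's near rim is at (183,97) to (403,103), and the stamp is held upright.

```bash
python3 - <<'E'
from h import *
c=np.load("w3.npy",allow_pickle=True).item()["c"];s=cam(eyes.snapshot("side"));k=1/1.4
for n,x,y,z in(("tray++",(187,189),(305,161),.022),("tray+-",(438,198),(308,212),.022),("tray-+",(196,346),(251,164),.022),("crate-+",(183,97),(327,154),.04),("crate--",(403,103),(333,194),.04)):
    print(n,np.round(onz(c,np.array(x)*k,z),4),*[np.round(v,4) for v in tri([ray(c,np.array(x)*k),ray(s,np.array(y)*k)])])
print("board of held stamp",o:=robot.get_obs()["wrist_force"])
E
```

```text
tray++ [0.4909 0.3767 0.022 ] [0.4938 0.3785 0.0176] [2.9728 2.9728]
tray+- [0.4845 0.2013 0.022 ] [0.4868 0.201  0.0191] [2.4719 2.4719]
tray-+ [0.3747 0.382  0.022 ] [0.3736 0.3832 0.0197] [0.2103 0.2103]
crate-+ [0.5477 0.3654 0.04  ] [0.5477 0.3646 0.0421] [0.324 0.324]
crate-- [0.544  0.2268 0.04  ] [0.5457 0.2269 0.0396] [1.5757 1.5757]
board of held stamp [ 0.22698704  0.07944715 -0.20295342]
```

step_arm([
  [[0,-11,45,0,0,0,10],[0,0,45,0,0,0,10],[0,0,25,0,0,0,10],[0,0,10,0,0,0,10],[0,0,5.5,0,0,0,10],[0,0,0,0,0,0,10],[0,0,0,0,0,0,10],[0,0,0,0,0,0,50],[0,0,0,0,0,0,50],[0,0,0,0,0,0,50]],
])

```text
time: 10.05
tool_pos: [0.4303, 0.2462, 0.2344]
ee_rot: [-3.142, -0.0, -0.0]
wrist_force: [-0.1, 1.0, -0.7]
width: 0.0489
finger_force: 0.0
```

step_arm([
  [[0,0,-40,0,0,0,50],[0,0,-60,0,0,0,50],[0,0,-30,0,0,0,50],[9.7,50,0,0,0,0,56],[9.7,50,0,0,0,0,56],[9.7,50,0,0,0,0,56],[9.7,50,0,0,0,0,56],[9.7,50,0,0,0,0,56],[9.7,50,0,0,0,0,56],[9.7,50,0,0,0,0,56],[9.7,50,0,0,0,0,56],[9.7,52,0,0,0,0,56],[0,0,45,0,0,0,56],[0,0,45,0,0,0,56],[0,0,25,0,0,0,56],[0,0,9,0,0,0,56],[0,0,0,0,0,0,56],[0,0,0,0,0,0,56]],
])

```text
time: 12.3
tool_pos: [0.518, -0.206, 0.242]
ee_rot: [3.14, -0.003, -0.0]
wrist_force: [1.4, -0.1, 0.0]
width: 0.0559
finger_force: 0.0
```

step_arm([
  [[0,0,0,0,0,0,10],[0,0,0,0,0,0,10],[0,0,0,0,0,0,10],[0,0,0,0,0,0,10],[0,0,-25,0,0,0,10],[0,0,-50,0,0,0,10],[0,0,-50,0,0,0,10],[-8,-49,0,0,0,0,10],[-8,-49,0,0,0,0,10],[-8,-49,0,0,0,0,10],[-8,-49,0,0,0,0,10],[-8,-49,0,0,0,0,10],[-8,-49,0,0,0,0,10],[-8,-49,0,0,0,0,10],[-8,-49,0,0,0,0,10],[-8,-50,0,0,0,0,10],[-8,-50,0,0,0,0,10],[-8,-50,0,0,0,0,10],[0,0,0,0,0,0,10],[0,0,0,0,0,0,10]],
])

```text
time: 14.8
tool_pos: [0.4295, 0.336, 0.3647]
ee_rot: [3.14, 0.0, 0.0]
wrist_force: [-0.6, -0.0, -0.5]
width: 0.0232
finger_force: 30.0
```

step_arm([
  [[0,0,45,0,0,0,10],[0,0,45,0,0,0,10],[0,0,25,0,0,0,10],[0,0,10,0,0,0,10],[0,0,6,0,0,0,10],[0,0,0,0,0,0,10],[0,0,0,0,0,0,10],[0,0,0,0,0,0,50],[0,0,0,0,0,0,50],[0,0,0,0,0,0,50],[0,0,-40,0,0,0,50],[0,0,-60,0,0,0,50],[0,0,-30,0,0,0,50],[2,55,0,0,0,0,70],[2,55,0,0,0,0,70],[2,55,0,0,0,0,70],[2,55,0,0,0,0,70]],
])

```text
time: 16.92
tool_pos: [0.4372, 0.1147, 0.3644]
ee_rot: [3.141, -0.001, 0.0]
wrist_force: [0.7, -0.5, 0.8]
width: 0.07
finger_force: 0.0
```

```bash
python3 - <<'E'
from h import *
o=robot.get_obs();print(o["tool_pos"],o["width"])
p=eyes.snapshot("side");c=cam(p);im=p["color"]
cv2.imwrite("pics/s2.png",cv2.cvtColor(cv2.resize(im[80:320,120:440],(800,600)),cv2.COLOR_RGB2BGR))
E
```

```text
[0.43717648 0.11465709 0.36437222] 0.07001898445103605
```

View pics/s2.png

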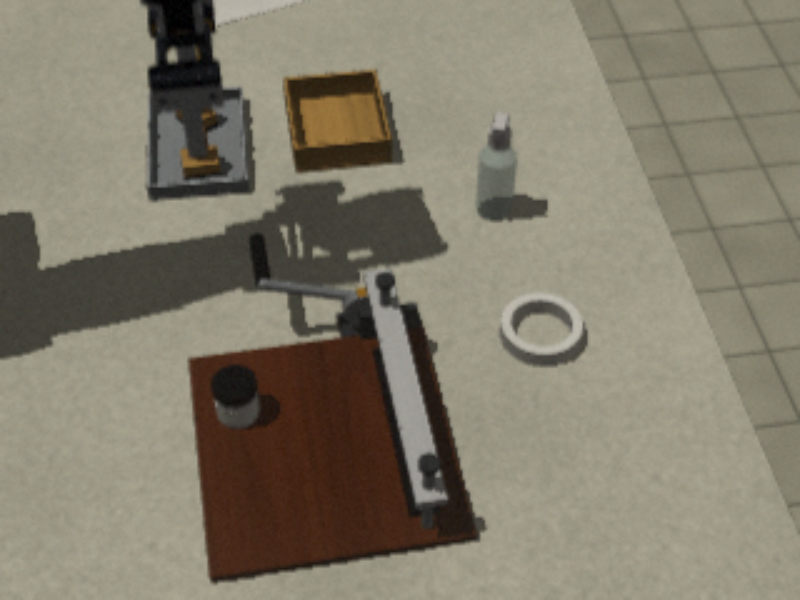

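Both stamps are standing in the tray (200,155 and 195,120). The jar on the board is untouched, so it's next.

step_arm([
  [[2.6,52,0,0,0,0,75],[2.6,52,0,0,0,0,75],[2.6,52,0,0,0,0,75],[2.6,51,0,0,0,0,75],[2.4,51,0,0,0,0,75],[0,0,50,0,0,0,75],[0,0,50,0,0,0,75],[0,0,30,0,0,0,75],[0,0,11,0,0,0,75],[0,0,0,0,0,0,75],[0,0,0,0,0,0,30],[0,0,0,0,0,0,30],[0,0,0,0,0,0,30],[0,0,0,0,0,0,30],[0,0,0,0,0,0,30]],
])

```text
time: 18.85
tool_pos: [0.4505, -0.142, 0.224]
ee_rot: [3.141, -0.001, -0.0]
wrist_force: [0.4, -0.8, 4.1]
width: 0.0443
finger_force: 30.0
```

step_arm([
  [[0,0,-26,0,0,0,30],[0,0,-60,0,0,0,30],[0,0,-60,0,0,0,30],[17.2,-48.5,0,0,0,0,30],[17.2,-48.5,0,0,0,0,30],[17.2,-48.5,0,0,0,0,30],[17.2,-48.5,0,0,0,0,30],[17.2,-48.5,0,0,0,0,30],[17.2,-48.5,0,0,0,0,30],[17.2,-48.5,0,0,0,0,30],[17.2,-48.5,0,0,0,0,30],[17.4,-49,0,0,0,0,30],[0,0,0,0,0,0,30],[0,0,0,0,0,0,30]],
])

```text
time: 20.6
tool_pos: [0.6052, 0.295, 0.3679]
ee_rot: [3.14, 0.002, -0.0]
wrist_force: [0.1, 0.6, -0.1]
width: 0.0446
finger_force: 30.0
```

```bash
python3 - <<'E'
from h import *
o=robot.get_obs();print(o["tool_pos"],o["width"],o["wrist_force"])
p=eyes.snapshot("wrist");c=cam(p,o)
for x in models.tip_of(p,"crate")[:2]: print(x["confidence"],onz(c,x["xy"],0))
m=models.masks_of(p,"crate")[0];ys,xs=np.nonzero(m["mask"]);print(m["confidence"],[np.round(onz(c,(xs[i],ys[i]),.04),4) for i in(xs.argmin(),xs.argmax(),ys.argmin(),ys.argmax())])
E
```

```text
[0.60521581 0.29495149 0.36789401] 0.04458336779160736 [ 0.12881939  0.58517992 -0.06357933]
0.9 [0.60361367 0.29873027 0.        ]
0.59 [array([0.6636, 0.3649, 0.04  ]), array([0.6635, 0.2276, 0.04  ]), array([0.6663, 0.361 , 0.04  ]), array([0.5578, 0.3655, 0.04  ])]
```

step_arm([
  [[0,0,50,0,0,0,30],[0,0,50,0,0,0,30],[0,0,30,0,0,0,30],[0,0,13,0,0,0,30],[0,0,5,0,0,0,30],[0,0,0,0,0,0,30],[0,0,0,0,0,0,30]],
])

```text
time: 21.62
tool_pos: [0.6059, 0.2953, 0.2232]
ee_rot: [-3.14, -0.003, -0.0]
wrist_force: [0.5, 0.3, -0.6]
width: 0.0447
finger_force: 30.0
```

step_arm([
  [[0,0,3,0,0,0,30],[0,0,2,0,0,0,30],[0,0,0,0,0,0,30]],
])

```text
time: 22.0
tool_pos: [0.6054, 0.2953, 0.2171]
ee_rot: [-3.141, -0.001, -0.0]
wrist_force: [-2.0, 0.5, 2.8]
width: 0.0442
finger_force: 30.0
```

step_arm([
  [[0,0,0,0,0,0,66],[0,0,0,0,0,0,66],[0,0,0,0,0,0,66],[0,0,-40,0,0,0,66],[0,0,-60,0,0,0,66],[0,0,-50,0,0,0,66],[-19.5,48,0,0,0,0,66],[-19.5,48,0,0,0,0,66],[-19.5,48,0,0,0,0,60],[-19.5,48,0,0,0,0,60],[-19.5,48,0,0,0,0,60],[-19.5,47,0,0,0,0,60]],
])

```text
time: 23.5
tool_pos: [0.4874, 0.0068, 0.3662]
ee_rot: [3.141, -0.001, -0.0]
wrist_force: [0.4, -0.4, 0.8]
width: 0.06
finger_force: 0.0
```

step_arm([
  [[0,0,0,0,0,-0.1745,60],[0,0,0,0,0,-0.1745,60],[0,0,0,0,0,-0.1745,60],[0,0,0,0,0,-0.1745,60],[0,0,0,0,0,-0.1745,60],[0,0,0,0,0,-0.1745,60],[0,0,0,0,0,-0.1745,60],[0,0,0,0,0,-0.1745,60],[0,0,0,0,0,-0.1745,60],[0,0,0,0,0,0,60],[0,0,0,0,0,0,60]],
])

```text
time: 24.88
tool_pos: [0.4882, 0.0082, 0.3661]
ee_rot: [3.142, 0.0, 1.568]
wrist_force: [0.4, 0.3, -0.2]
width: 0.0598
finger_force: 0.0
```

```bash
python3 - <<'E'
from h import *
o=robot.get_obs();print(o["tool_pos"],o["ee_rot"],o["width"],o["joint_positions"],o["time"])
p=eyes.snapshot("wrist");c=cam(p,o);s=eyes.snapshot("side");cs=cam(s);g=eyes.snapshot("scene");cg=cam(g)
rs=[]
for n,(a,b) in {"wrist":(p,c),"side":(s,cs),"scene":(g,cg)}.items():
    for q,z in(("lever_handle",.082),("lever_pivot",.035)):
        for x in models.tip_of(a,q)[:1]: print(n,q,round(x["confidence"],2),np.round(x["xy"]),np.round(onz(b,x["xy"],z),4))
cv2.imwrite("pics/w4.png",cv2.cvtColor(np.vstack([cv2.resize(p["color"],(400,300)),cv2.resize(s["color"][80:320,120:440],(400,300))]),cv2.COLOR_RGB2BGR))
E
```

```text
[0.48823759 0.00817204 0.36614749] [3.14154459e+00 8.23951588e-05 1.56779667e+00] 0.059844799775420614 [-9.94116276e-02 -3.99337311e-02  1.57674530e+00 -7.74305678e-05
  1.60472531e+00 -9.64146028e-02] 24.875
wrist lever_handle 0.89 [277. 218.] [0.4871 0.0041 0.082 ]
wrist lever_pivot 0.77 [400. 201.] [0.6087 0.0079 0.035 ]
side lever_handle 0.68 [226. 185.] [ 0.4929 -0.0022  0.082 ]
side lever_pivot 0.62 [268. 193.] [ 0.6069 -0.0052  0.035 ]
scene lever_handle 0.49 [369. 228.] [0.832  0.0437 0.082 ]
scene lever_pivot 0.64 [304. 212.] [0.6156 0.     0.035 ]
```

View pics/w4.png

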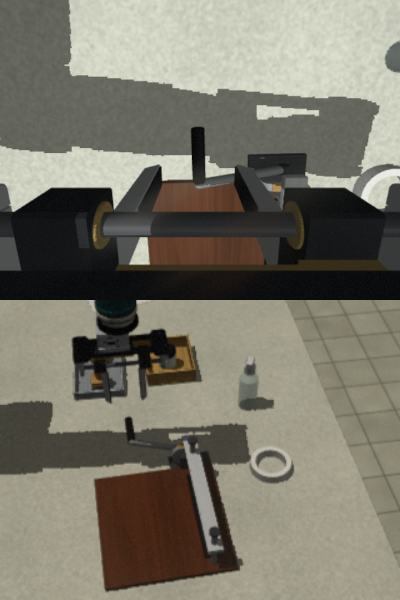

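The jar stands in the crate. The handle is centred between the open fingers at (0.4875, 0.005).

step_arm([
  [[1,0,40,0,0,0,60],[0,0,40,0,0,0,60],[0,0,20,0,0,0,60],[0,0,4,0,0,0,60],[0,0,0,0,0,0,60],[0,0,0,0,0,0,60],[0,0,0,0,0,0,4],[0,0,0,0,0,0,4],[0,0,0,0,0,0,4],[0,0,0,0,0,0,4],[0,0,0,0,0,0,4],[0,0,0,0,0,0,4]],
])

```text
time: 26.82
tool_pos: [0.4883, 0.0092, 0.2622]
ee_rot: [3.141, 0.0, 1.57]
wrist_force: [-0.1, -0.3, -1.0]
width: 0.0154
finger_force: 30.0
```

step_arm([
  [[0.1,5.3,-11.9,0,0,0,4],[0.1,6.5,-11.3,0,0,0,4],[0.2,7.6,-10.6,0,0,0,4],[0.2,8.6,-9.8,0,0,0,4],[0.2,9.5,-8.9,0,0,0,4],[0.2,10.3,-7.9,0,0,0,4],[0,0,0,0,0,0,4],[0,0,0,0,0,0,4],[0,0,0,0,0,0,4]],
])

```text
time: 27.95
tool_pos: [0.5357, 0.0102, 0.3221]
ee_rot: [-3.141, 0.0, 1.57]
wrist_force: [0.7, 0.8, -5.7]
width: 0.0149
finger_force: 30.0
```

step_arm([
  [[0.2,11.1,-6.8,0,0,0,4],[0.2,11.7,-5.7,0,0,0,4],[0.2,12.2,-4.4,0,0,0,4],[0.2,12.6,-3.2,0,0,0,4],[0.3,12.9,-1.9,0,0,0,4],[0.3,13,-0.6,0,0,0,4],[0,0,0,0,0,0,4],[0,0,0,0,0,0,4],[0,0,0,0,0,0,4],[0,0,0,0,0,0,4]],
])

```text
time: 29.2
tool_pos: [0.6092, 0.0117, 0.3452]
ee_rot: [-3.141, -0.0, 1.57]
wrist_force: [-3.9, 3.0, -3.7]
width: 0.0148
finger_force: 30.0
```

```bash
python3 - <<'E'
from h import *
o=robot.get_obs();print(o["tool_pos"],o["wrist_force"],o["width"],o["time"])
s=eyes.snapshot("side");cs=cam(s);g=eyes.snapshot("scene");cg=cam(g)
for q,z in(("lever_handle",.165),("lever_pivot",.035)):
    for n,a,b in(("side",s,cs),("scene",g,cg)):
        for x in models.tip_of(a,q)[:1]: print(n,q,round(x["confidence"],2),np.round(x["xy"]),np.round(onz(b,x["xy"],z),4))
print(proj(cg,(.6095,.0,.165)),proj(cs,(.6095,.0,.165)))
a=cv2.resize(g["color"][130:310,160:400],(533,400),interpolation=cv2.INTER_CUBIC);b=cv2.resize(s["color"][80:320,120:440],(533,400))[:, :260]
cv2.imwrite("pics/f.png",cv2.cvtColor(np.hstack([a,b]),cv2.COLOR_RGB2BGR))
E
```

```text
[0.60923675 0.01165996 0.34521647] [-3.94744919  2.9933201  -3.73589078] 0.014790356721177499 29.2
side lever_handle 0.52 [265. 154.] [0.6017 0.0088 0.165 ]
scene lever_handle 0.55 [302. 174.] [0.5944 0.0032 0.165 ]
side lever_pivot 0.97 [273. 188.] [0.6208 0.0095 0.035 ]
scene lever_pivot 0.6 [300. 208.] [0.594  0.0052 0.035 ]
[304.29531571 176.99275543] [268.47482006 156.47992318]
```

View pics/f.png

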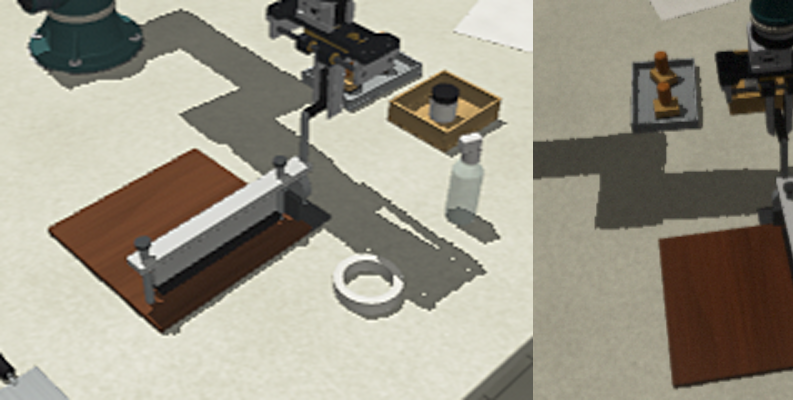

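The lever stands upright, held in the gripper. Both stamps stand in the tray, and the jar stands in the crate. I'm handing it in.

```bash
python3 -c "
from bench import robot
print(robot.close_job())"
```

```text
the job is handed in; nothing more can be done
None
```

I handed the job in at about 29 s: both stamps stand in the tray, the jar stands in the crate, and the gripper holds the cam lever straight up; the hand-in returned no verdict.

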